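# Nest the filter cones back into their set

### The job

Filtering is finished, so put the four hollow rubber filter cones away as a nested set: stand the largest, wide end up, in the middle of the round steel dish, then drop the others into it in order of size, each upright and fully home in the next larger one with its collar resting on that one's rim. Leave the solid rubber stoppers, the petri dishes and the dropper bottle where they stand.

Things in the scene. Friction and masses are not known exactly. Their poses are not given: they have to be found in the camera images.
- cone_xl: the largest of the four hollow filter cones: cream rubber sleeve, open hole through the top, loose, wide end up. 40 mm high: the top 16 mm is a straight collar, 68 mm outside, 51 mm bore (grip it here); below, the outside tapers from 60 to 46 mm at the foot. Origin: centre of its underside, z up its axis
- cone_l: the second largest hollow filter cone: cream rubber sleeve, open hole through the top, loose, wide end up. 36 mm high: the top 16 mm is a straight collar, 56 mm outside, 39 mm bore (grip it here); below, the outside tapers from 48 to 36 mm at the foot. Home in cone_xl, its collar rests on that rim (1.5 mm play), origin 20 mm above cone_xl's. Origin: centre of its underside, z up its axis
- cone_m: the third largest hollow filter cone: cream rubber sleeve, open hole through the top, loose, wide end up. 32 mm high: the top 16 mm is a straight collar, 44 mm outside, 27 mm bore (grip it here); below, the outside tapers from 36 to 26 mm at the foot. Home in cone_l, its collar rests on that rim (1.5 mm play), origin 20 mm above cone_l's. Origin: centre of its underside, z up its axis
- cone_s: the smallest hollow filter cone: cream rubber sleeve, open hole through the top, loose, wide end up. 28 mm high: the top 16 mm is a straight collar, 32 mm outside, 15 mm bore (grip it here); below, the outside tapers from 24 to 17 mm at the foot. Home in cone_m, its collar rests on that rim (1.5 mm play), origin 20 mm above cone_m's. Origin: centre of its underside, z up its axis
- dish: shallow round dish of stainless steel, fixed to the bench, 120 mm across the rim, 14 mm high, flat floor about 104 mm across and 3 mm thick. Origin: centre of its underside, z up; the floor inside is 3 mm above the origin. It stands at the left or the right of the work area, the petri dishes on the other side
- stopper_a: larger solid rubber stopper, same cream rubber as the cones but a plain closed taper with no hole and no collar: 41 mm top diameter, 33 mm foot, 30 mm high, loose, wide end up. Bystander. Origin: centre of its underside
- stopper_b: smaller solid rubber stopper, closed top, no collar: 30 mm top diameter, 24 mm foot, 27 mm high, loose, wide end up. Bystander. Origin: centre of its underside
- petri_stack: stack of three covered glass petri dishes, 94 mm in diameter, 46 mm high, loose. Bystander. Origin: centre of its underside
- dropper_bottle: small amber glass dropper bottle with black cap and rubber bulb, 38 mm in diameter, 98 mm high, loose, at the far side. Bystander. Origin: centre of its underside
There are look-alikes about, which are no part of the job. Leave any pink or yellow look-alike of the cone_m alone.

How it is judged:
By the outcome, as a careful person would: the job done as asked, in the order asked, and still so for the second after the job is handed in, with the robot touching nothing.
It also fails if it takes over 122 s, if anything falls off the work surface, if the arm or the gripper's body presses on something with over 40 N, if the wrist force passes 120 N, or if a joint passes its speed limit or range.

### The arm

A 6-joint arm with a two-finger parallel gripper is mounted at the origin on the work surface. World frame = base frame: x ahead of the robot, y to its left, z up, the work surface at z = 0. Lengths are in m, angles in rad, forces in N, time in s.
With the tool pointing down it reaches from about 0.35 to 0.925 m from the base axis. Payload 6.4 kg.
Tool frame: the origin (TCP) lies at the very end of the fingers, on their centre line; the grasp point (between the pads) lies 19 mm behind it (ctrl.hold_point_z is the distance from the TCP to the grasp point, in m); z points along the fingers, y is the direction in which the jaws open and shut (so a half turn about z gives the same grasp; the last joint's range is limited). The gripper opens to 94 mm and grips with 3 to 60 N. Pads are 16 mm wide; open, the fingers measure 119 mm over their backs; the gripper's body (75 mm by 177 mm) begins 78 mm behind the grasp point.
Start: joints at [-1.289, 0.245, 1.558, -0, 1.339, -0.174], TCP at [0.286, -0.584, 0.205] pointing down, gripper open.
Joint ranges: [-3.13, 3.13], [-1.02, 2.26], [0.13, 2.54], [-0.95, 4.09], [0.21, 2.88], [-2.74, 2.74]. Speed limits (rad/s): [2.57, 2.57, 3.14, 3.14, 3.14, 3.14].

### API

Orientations are given as a unit quaternion [x, y, z, w].
In Python, from station import ctrl gives the robot as it stands.
- The arm moves only by the tool drive_tool, never from a script. Its argument "increments" is text: rows parted by semicolons, each of 7 numbers parted by spaces: the finger opening in m, from 0 to 0.094, then the shift along the tool's x, y, z in m, then the turn, a rotation vector about the tool's x, y, z in degrees. In form: jaw dx dy dz ax ay az; .... A call has 1 to 12 rows; each row is the pose to reach, as a shift and turn from the pose commanded when the call began, along the tool's axes at that moment; what a row does not reach only later rows make up. A row lasts 1/12 s, in which the tool goes at most 41.7 mm and 7.16 degrees, less where a joint would pass 70% of its speed; a pose out of reach is approached as far as the arm can. A call with a gripper value outside its range is refused whole. The fingers move at their own pace and stop on an object; the grip force is fixed at half the most. Time passes only in rows, so rows that repeat a pose let the fingers close. It gives the time, the measured TCP pose, the force and the opening at its end, in the units of the state.
- ctrl.observe(): the state, without advancing time (a new reading comes with each control period).
- ctrl.camera(name): name is "side" or "top"; returns (picture, depth): 400x640x3 uint8, red, green, blue; 400x640 float32, m along the optical axis (not along the pixel's ray), 0 where there is no reading.
- ctrl.camera_info(name): a dict with "camera_matrix" (3x3 intrinsics, pixels), "R" (3x3) and "t" (3): a world point X has camera coordinates R X + t. Camera axes: x right, y down, z forward; pixel columns grow to the right and rows downward; lengths in m; the calibration is good to about 2 mm. A picture is of the moment at which its call begins. camera_info takes no time and is no camera call.
- ctrl.job_done(): hands the job in, once; it reports no verdict.
The state is a dict: "time": time; "q": joint angles; "qvel": joint speeds; "joint_efforts": joint torques, N m; "eef_pos": TCP position; "eef_rot": TCP orientation; "contact_force": force on the tool from outside, world axes, zero at the start; "ft_torque": the same for the moment, N m; "width": opening from 0.0 (shut) to 1.0 (fully open).
Only numpy, scipy, OpenCV 4.12 (cv2) and the standard library are available. Lean on these libraries where they do the work, as an engineer would, in place of code of your own. Each camera call takes 0.05 s, during which the arm holds its last target. There are 200 camera calls.

## Working session

There is one attempt and no reset: what is moved stays moved. The work goes in short steps, Python scripts to look and compute and a tool call to move; the robot and the scene stay as the last step left them, time stands still between calls to the robot, and variables do not carry over. Pictures are saved under pics/ and viewed, about 12 in all and at most 16, crops included, and the job is handed in when it is done.

Besides the shell and the picture viewer there is one more tool, called by a JSON object that holds its "name" and its "arguments", one argument or row to a line. drive_tool: Moves the arm, as the interface text tells. Its arguments: {"type":"object","properties":{"increments":{"type":"string"}},"required":["increments"]}

```bash
mkdir -p pics; ls
python3 - <<'E'
from station import ctrl
import cv2,numpy as np
for n in("top","side"):
    p,d=ctrl.camera(n); cv2.imwrite(f"pics/{n}0.png",p[:,:,::-1]); np.save(f"pics/{n}0.npy",d)
    i=ctrl.camera_info(n); print(n,np.round(i["camera_matrix"],1).tolist(),np.round(i["R"],3).tolist(),np.round(i["t"],3).tolist(),(d>0).mean())
print(ctrl.observe(),ctrl.hold_point_z)
E
```

```text
pics
top [[468.0, 0.0, 322.6], [0.0, 468.0, 196.3], [0.0, 0.0, 1.0]] [[0.024, -1.0, 0.013], [-0.995, -0.025, -0.097], [0.097, -0.011, -0.995]] [-0.025, 0.565, 1.156] 0.99611328125
side [[360.9, 0.0, 318.6], [0.0, 360.9, 201.3], [0.0, 0.0, 1.0]] [[-0.92, -0.391, 0.002], [-0.242, 0.565, -0.789], [0.307, -0.727, -0.614]] [0.504, 0.157, 0.691] 0.99594140625
{'time': 0.1, 'q': array([-1.28907489e+00,  2.45728235e-01,  1.55887748e+00, -2.01578400e-05,
        1.33869090e+00, -1.74154461e-01]), 'qvel': array([ 0.00038155, -0.00068143, -0.00271998,  0.0018774 , -0.00048086,
        0.00072114]), 'joint_efforts': array([ 1.23470686e-04, -4.16914451e+01, -3.15525377e+01,  6.87198923e-02,
        3.09779774e-02, -5.38440690e-05]), 'eef_pos': array([ 0.28597926, -0.58311275,  0.20447365]), 'eef_rot': array([ 9.74133546e-01,  2.25971476e-01, -5.55929484e-05, -8.50222587e-04]), 'contact_force': array([-0.0656909 ,  0.14279662, -0.46289306]), 'ft_torque': array([-0.03605581, -0.0316777 , -0.01009243]), 'width': 1.0021092224463646} 0.0188
```

View pics/top0.png

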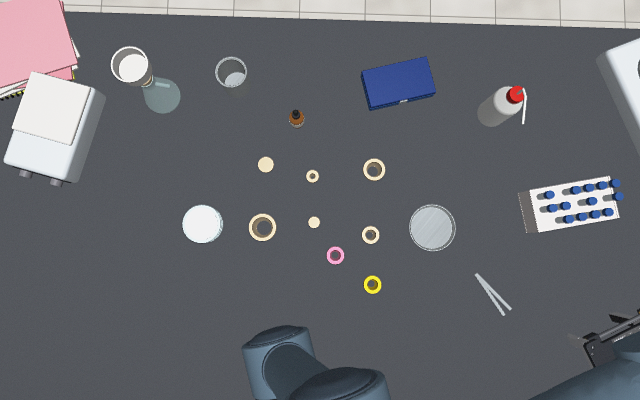

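View pics/side0.png

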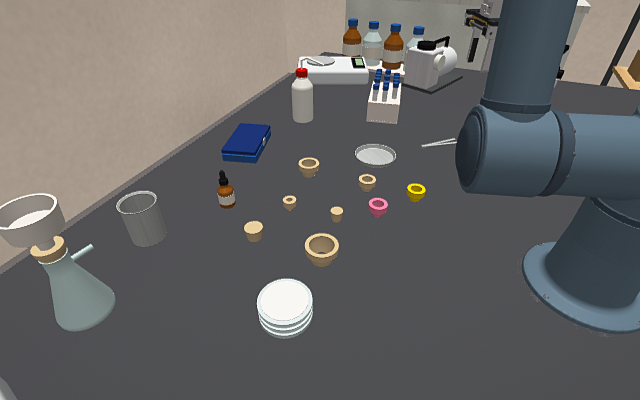

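Top view, candidates: cone_xl (262,227), cone_l (374,169), cone_m (370,235), cone_s (312,176). These could be mistaken for them: solid stoppers a (265,164) and b (314,222), pink ring (335,255), yellow ring (372,285). The dish is at (432,228), petri stack (202,224), bottle (296,118). I'm choosing the four cream rings that have holes.

```bash
cat > h.py <<'E'
from station import ctrl
import cv2,numpy as np
H=dict(cone_xl=.040,cone_l=.036,cone_m=.032,cone_s=.028)
def plane(n,uv,z):
    i=ctrl.camera_info(n);K,R,t=[np.array(i[k]) for k in("camera_matrix","R","t")]
    uv=np.atleast_2d(uv).astype(float);r=np.c_[uv,np.ones(len(uv))]@np.linalg.inv(K).T@R
    c=-R.T@t; return c+r*((z-c[2])/r[:,2])[:,None]
def points(n,d):
    i=ctrl.camera_info(n);K,R,t=[np.array(i[k]) for k in("camera_matrix","R","t")]
    v,u=np.indices(d.shape);P=np.stack([(u-K[0,2])/K[0,0]*d,(v-K[1,2])/K[1,1]*d,d],-1)
    return (P-t)@R
def circ(p):
    A=np.c_[2*p,np.ones(len(p))];s=np.linalg.lstsq(A,(p**2).sum(1),rcond=None)[0]
    return s[:2],np.sqrt(s[2]+s[0]**2+s[1]**2)
def cream(img):
    h=cv2.cvtColor(img,cv2.COLOR_RGB2HSV); return cv2.inRange(h,(8,40,60),(24,150,255))
def blobs(img):
    c,_=cv2.findContours(cream(img),cv2.RETR_EXTERNAL,cv2.CHAIN_APPROX_NONE); return [x[:,0] for x in c if cv2.contourArea(x)>25]
E
python3 - <<'E'
from h import *
for n in("top","side"):
    img=cv2.imread(f"pics/{n}0.png")[:,:,::-1].copy();P=points(n,np.load(f"pics/{n}0.npy"))
    for c in blobs(img):
        m=np.zeros(img.shape[:2],np.uint8);cv2.drawContours(m,[c[:,None]],-1,1,-1)
        q=P[m>0];zt=np.percentile(q[:,2],90)
        w=plane(n,c,zt);X=w[:,:2]
        if n=="side":
            k=(m>0)&(abs(P[:,:,2]-zt)<.003);X=P[k][:,:2]
            e=cv2.convexHull(X.astype(np.float32))[:,0];X=e
        o,r=circ(X);(a,b),r2=cv2.minEnclosingCircle(X.astype(np.float32))
        if .2<o[0]<.9: print(n,c.mean(0).round(0),"ztop %.4f zmin %.4f"%(zt,q[:,2].min()),o.round(4),"D %.4f"%(2*r),"mec %.4f %.4f D %.4f"%(a,b,2*r2))
    # dish rim
P=points("top",np.load("pics/top0.npy"))
s=P[190:270,395:470].reshape(-1,3);k=s[s[:,2]>.010]
print("dish",circ(cv2.convexHull(k[:,:2].astype(np.float32))[:,0].astype(float)),np.percentile(s[:,2],[5,50,95]))
for nm,(u,v) in dict(petri=(202,224),pink=(335,255),yel=(372,285),bot=(296,118),stA=(265,164),tweez=(490,290)).items(): print(nm,plane("top",(u,v),.03).round(3))
img=cv2.imread("pics/top0.png")[140:310,180:480];cv2.imwrite("pics/crop1.png",cv2.resize(img,None,fx=2.6,fy=2.6,interpolation=cv2.INTER_CUBIC))
E
```

```text
top [370. 234.] ztop 0.0326 zmin -0.0059 [ 0.4728 -0.132 ] D 0.0278 mec 0.4730 -0.1327 D 0.0315
top [313. 221.] ztop 0.0301 zmin -0.0045 [0.5003 0.0103] D 0.0271 mec 0.5007 0.0105 D 0.0300
top [262. 228.] ztop 0.0413 zmin -0.0053 [0.4848 0.1375] D 0.0655 mec 0.4843 0.1374 D 0.0695
top [312. 176.] ztop 0.0297 zmin -0.0047 [0.6165 0.0174] D 0.0307 mec 0.6171 0.0174 D 0.0336
top [374. 170.] ztop 0.0371 zmin -0.0058 [ 0.6375 -0.1374] D 0.0536 mec 0.6370 -0.1376 D 0.0579
top [265. 164.] ztop 0.0328 zmin -0.0029 [0.6429 0.1358] D 0.0384 mec 0.6433 0.1357 D 0.0411
side [ 49. 250.] ztop 0.1585 zmin -0.6867 [0.8197 0.4128] D 0.0436 mec 0.8200 0.4125 D 0.0451
side [321. 249.] ztop 0.0404 zmin -0.0020 [0.4838 0.137 ] D 0.0675 mec 0.4855 0.1377 D 0.0711
side [254. 230.] ztop 0.0306 zmin -0.0012 [0.6431 0.135 ] D 0.0398 mec 0.6427 0.1346 D 0.0421
side [336. 213.] ztop 0.0278 zmin -0.0015 [0.4993 0.0106] D 0.0283 mec 0.4999 0.0111 D 0.0302
side [289. 202.] ztop 0.0282 zmin -0.0021 [0.6165 0.0169] D 0.0314 mec 0.6168 0.0166 D 0.0337
side [367. 182.] ztop 0.0322 zmin -0.0022 [ 0.4716 -0.1331] D 0.0434 mec 0.4706 -0.1339 D 0.0465
side [308. 166.] ztop 0.0360 zmin -0.0026 [ 0.637  -0.1382] D 0.0564 mec 0.6375 -0.1374 D 0.0592
dish (array([ 0.47197821, -0.17840872]), np.float64(0.15268410698658982)) [-4.44814382e-03 -4.25137174e-05  6.91694101e-03]
petri [[0.488 0.289 0.03 ]]
pink [[ 0.419 -0.045  0.03 ]]
yel [[ 0.348 -0.139  0.03 ]]
bot [[0.765 0.062 0.03 ]]
stA [[0.644 0.137 0.03 ]]
tweez [[ 0.342 -0.433  0.03 ]]
```

View pics/crop1.png

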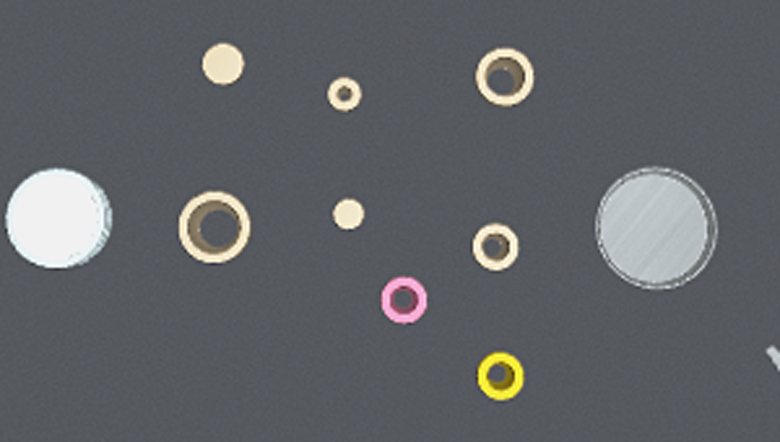

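The crop confirms the choice: four cream rings with holes, at crop pixels (215,228), (505,76), (495,246) and (344,94). The stoppers at (222,63) and (348,213) are closed. I'll start the move and turn the tool to world axes, then measure the dish rim.

{"name": "drive_tool", "arguments": {
  "increments": "0.094 0.25 -0.28 0 0 0 26.1; 0.094 0.25 -0.28 0 0 0 26.1; 0.094 0.25 -0.28 0 0 0 26.1; 0.094 0.25 -0.28 0 0 0 26.1; 0.094 0.25 -0.28 0 0 0 26.1; 0.094 0.25 -0.28 0 0 0 26.1; 0.094 0.25 -0.28 0 0 0 26.1; 0.094 0.25 -0.28 0 0 0 26.1; 0.094 0.25 -0.28 0 0 0 26.1; 0.094 0.25 -0.28 0 0 0 26.1; 0.094 0.25 -0.28 0 0 0 26.1; 0.094 0.25 -0.28 0 0 0 26.1"
}}

```text
time: 1.1
eef_pos: [0.3873, -0.2224, 0.2054]
eef_rot: [1.0, 0.0, -0.0, 0.0]
contact_force: [-0.5, 0.6, 0.2]
width: 1.002
```

Run:
```python
from h import *
for n,b in(("top",(400,195,465,262)),("side",(348,138,402,170))):
    img=cv2.imread(f"pics/{n}0.png");g=cv2.cvtColor(img,cv2.COLOR_BGR2GRAY);u0,v0,u1,v1=b
    m=(g[v0:v1,u0:u1]>115).astype(np.uint8)
    c=max(cv2.findContours(m,cv2.RETR_EXTERNAL,cv2.CHAIN_APPROX_NONE)[0],key=len)[:,0]+[u0,v0]
    w=plane(n,c,.014)[:,:2];o,r=circ(w);mec=cv2.minEnclosingCircle(w.astype(np.float32))
    print(n,o,2*r,mec)
    c2=cv2.convexHull(c)[:,0]; print(circ(plane(n,c2,.014)[:,:2]))
print(ctrl.observe()['eef_pos'],ctrl.observe()['eef_rot'])
```

```text
top [ 0.495263   -0.29164455] 0.11813881958628525 ((0.4951460659503937, -0.29171302914619446), 0.06045321747660637)
(array([ 0.49518326, -0.29168564]), np.float64(0.05993640916411635))
side [ 0.49430415 -0.29320083] 0.11609846082463401 ((0.4944247901439667, -0.2936548590660095), 0.06046220660209656)
(array([ 0.49448473, -0.29353641]), np.float64(0.059783244586387584))
[ 0.38729661 -0.22241197  0.20539885] [ 9.99999925e-01  3.32657549e-04 -6.68379612e-05  1.87479691e-04]
```

{"name": "drive_tool", "arguments": {
  "increments": "0.094 0.097 -0.36 0.09 0 0 0; 0.094 0.097 -0.36 0.09 0 0 0; 0.094 0.097 -0.36 0.09 0 0 0; 0.094 0.097 -0.36 0.09 0 0 0; 0.094 0.097 -0.36 0.09 0 0 0; 0.094 0.097 -0.36 0.09 0 0 0; 0.094 0.097 -0.36 0.09 0 0 0; 0.094 0.097 -0.36 0.09 0 0 0; 0.094 0.097 -0.36 0.09 0 0 0; 0.094 0.097 -0.36 0.09 0 0 0; 0.094 0.097 -0.36 0.09 0 0 0; 0.094 0.097 -0.36 0.09 0 0 0"
}}

```text
time: 2.1
eef_pos: [0.4846, 0.1366, 0.1151]
eef_rot: [1.0, -0.0, -0.0, 0.0]
contact_force: [0.9, -0.1, -0.4]
width: 0.999
```

```bash
cat > look.py <<'E'
from h import *
import sys
tag=sys.argv[1];b=[int(x) for x in sys.argv[2:6]];n=sys.argv[6]
p,d=ctrl.camera(n);np.save(f"pics/{tag}.npy",d)
u0,v0,u1,v1=b;f=min(700/(u1-u0),500/(v1-v0))
cv2.imwrite(f"pics/{tag}f.png",p[:,:,::-1])
cv2.imwrite(f"pics/{tag}.png",cv2.resize(p[v0:v1,u0:u1,::-1],None,fx=f,fy=f,interpolation=cv2.INTER_CUBIC))
print("scale",f,{k:np.round(v,4).tolist() if not np.isscalar(v) else v for k,v in ctrl.observe().items() if k in("time","eef_pos","contact_force","width")})
E
python3 look.py a1 250 150 400 290 side
```

```text
scale 3.5714285714285716 {'time': 2.15, 'eef_pos': [0.4847, 0.1361, 0.1155], 'contact_force': [-1.2242, 0.6956, 0.2669], 'width': 1.0025134433468907}
```

View pics/a1.png

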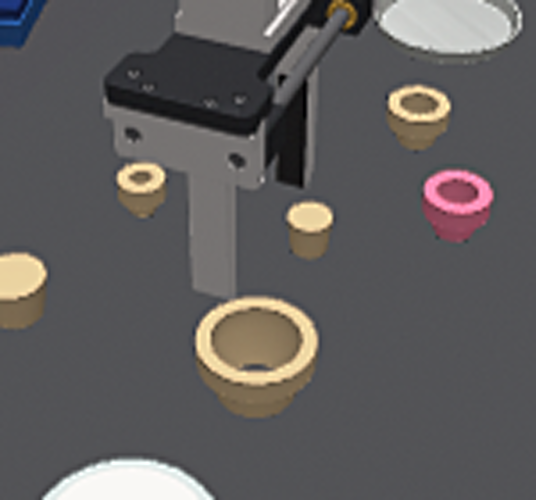

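The gripper straddles cone_xl, whose rim is at crop pixel (257,340), and the dark pads reach the fingertips. Next I descend and grip the collar.

{"name": "drive_tool", "arguments": {
  "increments": "0.094 0 -0.001 0.035 0 0 0; 0.094 0 -0.001 0.07 0 0 0; 0.094 0 -0.001 0.101 0 0 0; 0.094 0 -0.001 0.101 0 0 0; 0.094 0 -0.001 0.101 0 0 0; 0.05 0 -0.001 0.101 0 0 0; 0.05 0 -0.001 0.101 0 0 0; 0.05 0 -0.001 0.101 0 0 0; 0.05 0 -0.001 0.101 0 0 0; 0.05 0 -0.001 0.101 0 0 0; 0.05 0 -0.001 0.101 0 0 0; 0.05 0 -0.001 0.101 0 0 0"
}}

```text
time: 3.15
eef_pos: [0.4854, 0.1388, 0.0159]
eef_rot: [1.0, 0.0, 0.001, 0.0]
contact_force: [-1.0, -1.2, 7.9]
width: 0.706
```

{"name": "drive_tool", "arguments": {
  "increments": "0.05 0 0 -0.03 0 0 0; 0.05 0 0 -0.06 0 0 0; 0.05 0 0 -0.09 0 0 0; 0.05 0 0 -0.09 0 0 0; 0.05 0 0 -0.09 0 0 0; 0.05 0 0 -0.09 0 0 0"
}}

```text
time: 3.65
eef_pos: [0.4836, 0.1389, 0.1038]
eef_rot: [1.0, 0.0, -0.001, -0.0]
contact_force: [-0.5, -0.5, -0.6]
width: 0.707
```

```bash
python3 look.py a2 220 120 420 290 side
```

```text
scale 2.9411764705882355 {'time': 3.7, 'eef_pos': [0.483, 0.1388, 0.1031], 'contact_force': [0.0888, 0.5395, -0.5336], 'width': 0.7118560405445189}
```

View pics/a2.png

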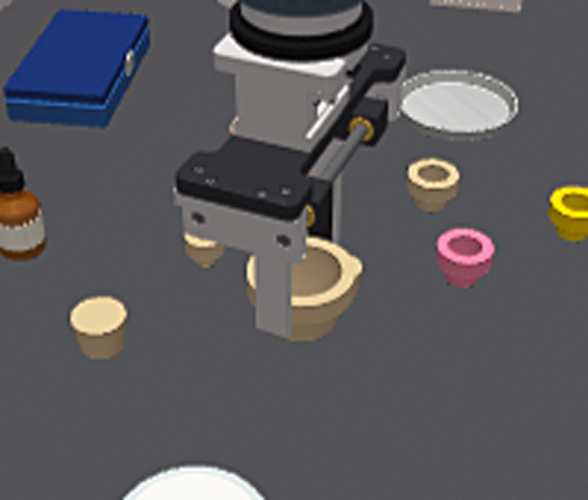

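cone_xl is up and level between the fingers, with its rim at about crop pixel (303,275). Next I carry it to the dish.

{"name": "drive_tool", "arguments": {
  "increments": "0.05 0.0106 0.431 0 0 0 0; 0.05 0.0106 0.431 0 0 0 0; 0.05 0.0106 0.431 0 0 0 0; 0.05 0.0106 0.431 0 0 0 0; 0.05 0.0106 0.431 0 0 0 0; 0.05 0.0106 0.431 0 0 0 0; 0.05 0.0106 0.431 0 0 0 0; 0.05 0.0106 0.431 0 0 0 0; 0.05 0.0106 0.431 0 0 0 0; 0.05 0.0106 0.431 0 0 0 0; 0.05 0.0106 0.431 0 0 0 0; 0.05 0.0106 0.431 0 0 0 0"
}}

```text
time: 4.7
eef_pos: [0.494, -0.2948, 0.1028]
eef_rot: [1.0, -0.002, -0.001, -0.001]
contact_force: [0.2, 0.6, -0.6]
width: 0.713
```

{"name": "drive_tool", "arguments": {
  "increments": "0.05 0 0 0.03 0 0 0; 0.05 0 0 0.06 0 0 0; 0.05 0 0 0.075 0 0 0; 0.05 0 0 0.082 0 0 0; 0.05 0 0 0.085 0 0 0; 0.05 0 0 0.086 0 0 0; 0.05 0 0 0.086 0 0 0; 0.05 0 0 0.086 0 0 0"
}}

```text
time: 5.37
eef_pos: [0.495, -0.2905, 0.0187]
eef_rot: [1.0, 0.001, -0.0, -0.001]
contact_force: [-1.1, 2.4, 3.3]
width: 0.707
```

{"name": "drive_tool", "arguments": {
  "increments": "0.086 0 0 0 0 0 0; 0.086 0 0 0 0 0 0; 0.086 0 0 0 0 0 0; 0.086 0 0 0 0 0 0; 0.086 0 0 -0.02 0 0 0; 0.086 0 0 -0.06 0 0 0; 0.086 0 0 -0.1 0 0 0; 0.086 0 0 -0.13 0 0 0; 0.086 0 0 -0.13 0 0 0; 0.086 0 0 -0.13 0 0 0"
}}

```text
time: 6.2
eef_pos: [0.4961, -0.2932, 0.1507]
eef_rot: [1.0, 0.0, 0.002, 0.002]
contact_force: [0.9, -0.0, -0.9]
width: 0.915
```

{"name": "drive_tool", "arguments": {
  "increments": "0.08 0.142 -0.155 0.03 0 0 0; 0.08 0.142 -0.155 0.03 0 0 0; 0.08 0.142 -0.155 0.03 0 0 0; 0.08 0.142 -0.155 0.03 0 0 0; 0.08 0.142 -0.155 0.03 0 0 0; 0.08 0.142 -0.155 0.03 0 0 0; 0.08 0.142 -0.155 0.03 0 0 0; 0.08 0.142 -0.155 0.03 0 0 0; 0.08 0.142 -0.155 0.03 0 0 0; 0.08 0.142 -0.155 0.03 0 0 0"
}}

```text
time: 7.03
eef_pos: [0.6361, -0.1384, 0.1182]
eef_rot: [1.0, -0.001, -0.0, -0.0]
contact_force: [-0.5, 0.3, -0.2]
width: 0.852
```

```bash
cat > meas.py <<'E'
from h import *
import sys
for n in("top","side"):
    p,d=ctrl.camera(n);P=points(n,d)
    cv2.imwrite(f"pics/{sys.argv[1]}{n}.png",p[:,:,::-1])
    for c in blobs(p):
        m=np.zeros(d.shape,np.uint8);cv2.drawContours(m,[c[:,None]],-1,1,-1)
        q=P[m>0];zt=np.percentile(q[:,2],90)
        X=plane(n,c,zt)[:,:2]
        if n=="side":
            k=(m>0)&(abs(P[:,:,2]-zt)<.003);X=cv2.convexHull(P[k][:,:2].astype(np.float32))[:,0].astype(float)
        o,r=circ(X);(a,b),r2=cv2.minEnclosingCircle(X.astype(np.float32))
        if .2<o[0]<.75: print(n,c.mean(0).round(0),"zt %.4f"%zt,o.round(4),"D %.4f"%(2*r),"mec %.4f %.4f D %.4f"%(a,b,2*r2))
s=ctrl.observe();print(s["time"],s["eef_pos"].round(4))
E
python3 meas.py b1
python3 - <<'E'
import cv2,numpy as np
a=cv2.imread('pics/b1top.png')[130:270,340:480];b=cv2.imread('pics/b1side.png')[110:250,280:420]
cv2.imwrite('pics/b1.png',cv2.resize(np.hstack([a,b]),None,fx=2.8,fy=2.8,interpolation=cv2.INTER_CUBIC))
E
```

```text
top [433. 227.] zt 0.0440 [ 0.4933 -0.2864] D 0.0650 mec 0.4942 -0.2862 D 0.0691
top [311. 175.] zt 0.0294 [0.6162 0.0167] D 0.0297 mec 0.6171 0.0175 D 0.0336
top [266. 164.] zt 0.0329 [0.6429 0.1357] D 0.0385 mec 0.6433 0.1354 D 0.0412
side [254. 230.] zt 0.0307 [0.6431 0.1349] D 0.0399 mec 0.6425 0.1342 D 0.0427
side [336. 213.] zt 0.0276 [0.5001 0.01  ] D 0.0279 mec 0.5001 0.0097 D 0.0294
side [289. 202.] zt 0.0283 [0.6165 0.0164] D 0.0318 mec 0.6166 0.0167 D 0.0338
side [367. 182.] zt 0.0324 [ 0.4721 -0.1334] D 0.0434 mec 0.4721 -0.1336 D 0.0456
side [308. 166.] zt 0.0358 [ 0.637 -0.139] D 0.0556 mec 0.6391 -0.1384 D 0.0601
side [376. 149.] zt 0.0431 [ 0.493  -0.2889] D 0.0671 mec 0.4928 -0.2891 D 0.0694
7.1333 [ 0.6364 -0.1383  0.1186]
```

View pics/b1.png

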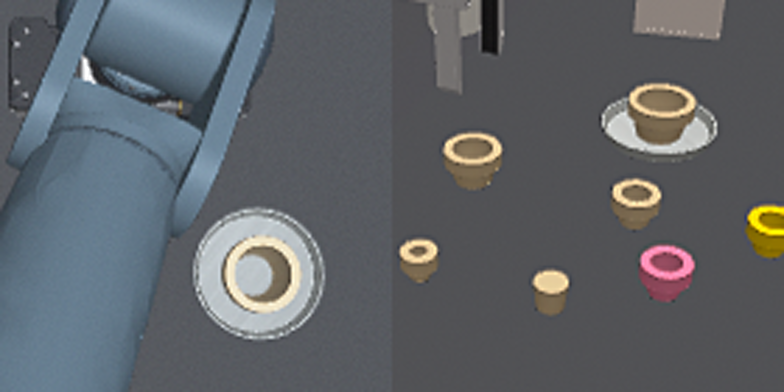

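cone_xl stands upright in the dish, but both views put it about 5 mm off the dish centre towards +y. I'll re-grip it to centre it, then measure again.

{"name": "drive_tool", "arguments": {
  "increments": "0.092 -0.141 0.156 0 0 0 0; 0.092 -0.141 0.156 0 0 0 0; 0.092 -0.141 0.156 0 0 0 0; 0.092 -0.141 0.156 0 0 0 0; 0.092 -0.141 0.156 0 0 0 0; 0.092 -0.141 0.156 0 0 0 0; 0.092 -0.141 0.156 0 0 0 0; 0.092 -0.141 0.156 0.04 0 0 0; 0.092 -0.141 0.156 0.08 0 0 0; 0.092 -0.141 0.156 0.098 0 0 0; 0.092 -0.141 0.156 0.098 0 0 0; 0.092 -0.141 0.156 0.098 0 0 0"
}}

```text
time: 8.13
eef_pos: [0.4961, -0.2921, 0.02]
eef_rot: [1.0, 0.001, -0.001, -0.001]
contact_force: [0.4, 0.1, 1.0]
width: 0.978
```

{"name": "drive_tool", "arguments": {
  "increments": "0.05 0 0 0 0 0 0; 0.05 0 0 0 0 0 0; 0.05 0 0 0 0 0 0; 0.05 0 0 0 0 0 0; 0.05 0 0 0 0 0 0; 0.05 0 0 0 0 0 0; 0.05 0 0 0 0 0 0"
}}

```text
time: 8.72
eef_pos: [0.4968, -0.2937, 0.0219]
eef_rot: [1.0, 0.0, 0.001, 0.001]
contact_force: [-0.6, 2.2, 6.5]
width: 0.708
```

```bash
python3 meas.py b2
```

```text
top [371. 232.] zt 0.0320 [ 0.4755 -0.1328] D 0.0302 mec 0.4765 -0.1338 D 0.0372
top [312. 176.] zt 0.0298 [0.6165 0.0173] D 0.0309 mec 0.6171 0.0174 D 0.0336
top [374. 169.] zt 0.0373 [ 0.6369 -0.1374] D 0.0546 mec 0.6369 -0.1376 D 0.0579
top [266. 164.] zt 0.0324 [0.6429 0.1357] D 0.0382 mec 0.6427 0.1357 D 0.0403
side [254. 230.] zt 0.0306 [0.6431 0.1355] D 0.0397 mec 0.6435 0.1355 D 0.0412
side [336. 213.] zt 0.0274 [0.5001 0.0098] D 0.0285 mec 0.4996 0.0102 D 0.0304
side [289. 202.] zt 0.0281 [0.6156 0.0161] D 0.0325 mec 0.6152 0.0160 D 0.0347
side [367. 182.] zt 0.0321 [ 0.4716 -0.1327] D 0.0436 mec 0.4722 -0.1336 D 0.0477
side [308. 166.] zt 0.0359 [ 0.6362 -0.1391] D 0.0554 mec 0.6364 -0.1392 D 0.0587
side [367. 147.] zt 0.0437 [ 0.5062 -0.2866] D 0.0420 mec 0.5182 -0.2841 D 0.0434
side [379. 151.] zt 0.0430 [ 0.4956 -0.2903] D 0.0715 mec 0.4934 -0.2907 D 0.0725
side [140.  75.] zt 0.1523 [ 0.341  -0.8152] D 3.5003 mec 1.9969 -0.8667 D 1.2101
8.8167 [ 0.4968 -0.2937  0.0219]
```

{"name": "drive_tool", "arguments": {
  "increments": "0.05 0 0.002 -0.002 0 0 0; 0.05 0 0.003 -0.002 0 0 0; 0.05 0 0.003 0 0 0 0; 0.05 0 0.003 0 0 0 0; 0.072 0 0.003 0 0 0 0; 0.076 0 0.003 0 0 0 0; 0.084 0 0.003 0 0 0 0; 0.084 0 0.003 0 0 0 0; 0.084 0 0.003 -0.03 0 0 0; 0.084 0 0.003 -0.065 0 0 0; 0.084 0 0.003 -0.1 0 0 0; 0.084 0 0.003 -0.1 0 0 0"
}}

```text
time: 9.82
eef_pos: [0.4996, -0.2993, 0.128]
eef_rot: [1.0, 0.0, 0.005, 0.004]
contact_force: [0.4, -0.5, 1.1]
width: 0.897
```

{"name": "drive_tool", "arguments": {
  "increments": "0.08 0.141 -0.158 0 0 0 0; 0.08 0.141 -0.158 0 0 0 0; 0.08 0.141 -0.158 0 0 0 0; 0.08 0.141 -0.158 0 0 0 0; 0.08 0.141 -0.158 0 0 0 0; 0.08 0.141 -0.158 0 0 0 0; 0.08 0.141 -0.158 0 0 0 0; 0.08 0.141 -0.158 0 0 0 0; 0.08 0.141 -0.158 0 0 0 0"
}}

```text
time: 10.57
eef_pos: [0.636, -0.1391, 0.1199]
eef_rot: [1.0, -0.001, -0.001, -0.0]
contact_force: [-0.7, 0.7, -0.0]
width: 0.85
```

```bash
python3 meas.py b3 | grep -E "0\.2[789]|^[0-9]"
```

```text
top [436. 227.] zt 0.0436 [ 0.4927 -0.2925] D 0.0653 mec 0.4940 -0.2926 D 0.0694
side [377. 148.] zt 0.0432 [ 0.4921 -0.2941] D 0.0676 mec 0.4911 -0.2946 D 0.0704
10.6667 [ 0.6361 -0.1395  0.1202]
```

cone_xl is now within about 2 mm of the dish centre in both views. Next is cone_l.

{"name": "drive_tool", "arguments": {
  "increments": "0.08 0 0 0.035 0 0 0; 0.08 0 0 0.07 0 0 0; 0.08 0 0 0.099 0 0 0; 0.08 0 0 0.099 0 0 0; 0.08 0 0 0.099 0 0 0; 0.04 0 0 0.099 0 0 0; 0.04 0 0 0.099 0 0 0; 0.04 0 0 0.099 0 0 0; 0.04 0 0 0.099 0 0 0; 0.04 0 0 0.099 0 0 0; 0.04 0 0 0.099 0 0 0; 0.04 0 0 0.099 0 0 0"
}}

```text
time: 11.67
eef_pos: [0.6381, -0.1387, 0.0234]
eef_rot: [1.0, 0.0, 0.001, 0.001]
contact_force: [-1.2, -1.0, 6.0]
width: 0.582
```

{"name": "drive_tool", "arguments": {
  "increments": "0.04 0 0 -0.03 0 0 0; 0.04 0 0 -0.06 0 0 0; 0.04 0 0 -0.1 0 0 0; 0.04 0 0 -0.1 0 0 0; 0.04 0 0 -0.1 0 0 0; 0.04 0 0 -0.1 0 0 0; 0.04 0 0 -0.1 0 0 0"
}}

```text
time: 12.25
eef_pos: [0.6357, -0.1376, 0.1194]
eef_rot: [1.0, 0.0, -0.002, -0.001]
contact_force: [0.2, 0.3, -0.6]
width: 0.579
```

```bash
python3 look.py c1 260 90 420 210 side
```

```text
scale 4.166666666666667 {'time': 12.3, 'eef_pos': [0.6356, -0.1376, 0.1192], 'contact_force': [-0.4962, 0.0862, -0.2454], 'width': 0.5835914315213613}
```

View pics/c1.png

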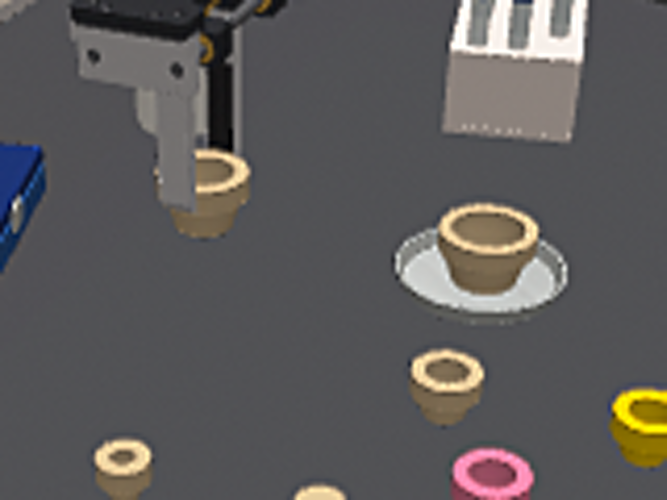

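cone_l is held level, with its rim at crop pixel (205,175). Next I carry it over cone_xl and lower it in stages.

{"name": "drive_tool", "arguments": {
  "increments": "0.04 -0.1435 0.1555 0 0 0 0; 0.04 -0.1435 0.1555 0 0 0 0; 0.04 -0.1435 0.1555 0 0 0 0; 0.04 -0.1435 0.1555 0 0 0 0; 0.04 -0.1435 0.1555 0 0 0 0; 0.04 -0.1435 0.1555 0 0 0 0; 0.04 -0.1435 0.1555 0 0 0 0; 0.04 -0.1435 0.1555 0 0 0 0; 0.04 -0.1435 0.1555 0.03 0 0 0; 0.04 -0.1435 0.1555 0.05 0 0 0; 0.04 -0.1435 0.1555 0.05 0 0 0; 0.04 -0.1435 0.1555 0.05 0 0 0"
}}

```text
time: 13.3
eef_pos: [0.4935, -0.2917, 0.0701]
eef_rot: [1.0, 0.001, -0.001, -0.001]
contact_force: [-0.5, -0.8, -0.4]
width: 0.584
```

```bash
python3 look.py c2 330 90 430 170 side
```

```text
scale 6.25 {'time': 13.35, 'eef_pos': [0.4943, -0.2928, 0.0716], 'contact_force': [0.3395, 1.3114, 0.8778], 'width': 0.5790513661891488}
```

View pics/c2.png

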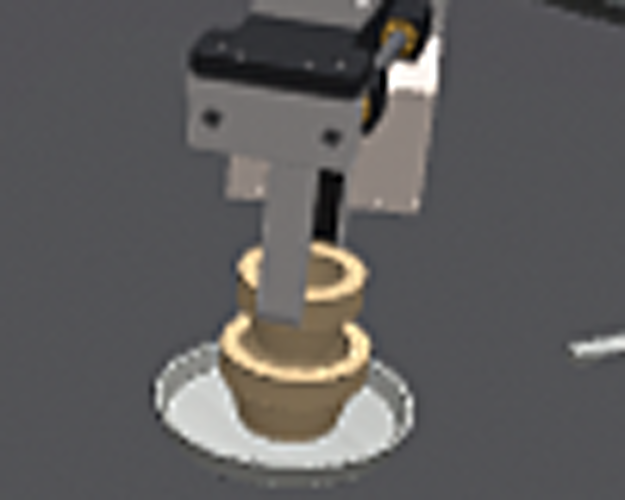

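In the picture cone_l sits inside cone_xl's mouth, centred to about 1 mm once perspective is allowed for. Collar at crop pixel x≈303, rim at x≈295. Next I lower and release.

{"name": "drive_tool", "arguments": {
  "increments": "0.04 0 0 0.01 0 0 0; 0.04 0 0 0.018 0 0 0; 0.04 0 0 0.023 0 0 0; 0.04 0 0 0.024 0 0 0; 0.04 0 0 0.024 0 0 0; 0.04 0 0 0.024 0 0 0"
}}

```text
time: 13.85
eef_pos: [0.4934, -0.2936, 0.0475]
eef_rot: [1.0, 0.0, -0.0, -0.0]
contact_force: [-0.3, 0.7, -1.0]
width: 0.582
```

{"name": "drive_tool", "arguments": {
  "increments": "0.04 0 0 0.0015 0 0 0; 0.04 0 0 0.0015 0 0 0; 0.058 0 0 0.0015 0 0 0; 0.062 0 0 0.0015 0 0 0; 0.07 0 0 0.0015 0 0 0; 0.07 0 0 0.0015 0 0 0; 0.07 0 0 -0.03 0 0 0; 0.07 0 0 -0.06 0 0 0; 0.07 0 0 -0.09 0 0 0; 0.07 0 0 -0.09 0 0 0"
}}

```text
time: 14.68
eef_pos: [0.4967, -0.2963, 0.1443]
eef_rot: [1.0, 0.0, 0.004, 0.004]
contact_force: [-0.1, -0.3, 1.1]
width: 0.743
```

{"name": "drive_tool", "arguments": {
  "increments": "0.07 -0.0215 -0.161 0 0 0 0; 0.07 -0.0215 -0.161 0 0 0 0; 0.07 -0.0215 -0.161 0 0 0 0; 0.07 -0.0215 -0.161 0 0 0 0; 0.07 -0.0215 -0.161 0 0 0 0; 0.07 -0.0215 -0.161 0 0 0 0; 0.07 -0.0215 -0.161 0 0 0 0; 0.07 -0.0215 -0.161 0 0 0 0; 0.07 -0.0215 -0.161 0 0 0 0"
}}

```text
time: 15.43
eef_pos: [0.4721, -0.1338, 0.1374]
eef_rot: [1.0, -0.001, 0.0, 0.0]
contact_force: [-0.3, -0.5, 0.0]
width: 0.74
```

```bash
python3 meas.py d1 | grep -vE "0\.13[56]|0\.64"
python3 - <<'E'
import cv2,numpy as np
a=cv2.imread('pics/d1top.png')[185:270,390:475];b=cv2.imread('pics/d1side.png')[105:190,335:420]
cv2.imwrite('pics/d1.png',cv2.resize(np.hstack([a,b]),None,fx=4.5,fy=4.5,interpolation=cv2.INTER_CUBIC))
E
```

```text
top [439. 226.] zt 0.0597 [ 0.4944 -0.295 ] D 0.0511 mec 0.4933 -0.2909 D 0.0657
top [312. 176.] zt 0.0298 [0.6164 0.0176] D 0.0303 mec 0.6171 0.0174 D 0.0336
side [336. 213.] zt 0.0275 [0.5    0.0093] D 0.0285 mec 0.4998 0.0093 D 0.0300
side [289. 202.] zt 0.0283 [0.6167 0.0162] D 0.0309 mec 0.6168 0.0156 D 0.0325
side [367. 182.] zt 0.0321 [ 0.4719 -0.1332] D 0.0437 mec 0.4724 -0.1331 D 0.0461
side [377. 147.] zt 0.0589 [ 0.4905 -0.2925] D 0.0528 mec 0.4910 -0.2921 D 0.0574
15.5333 [ 0.472  -0.1336  0.1374]
```

View pics/d1.png

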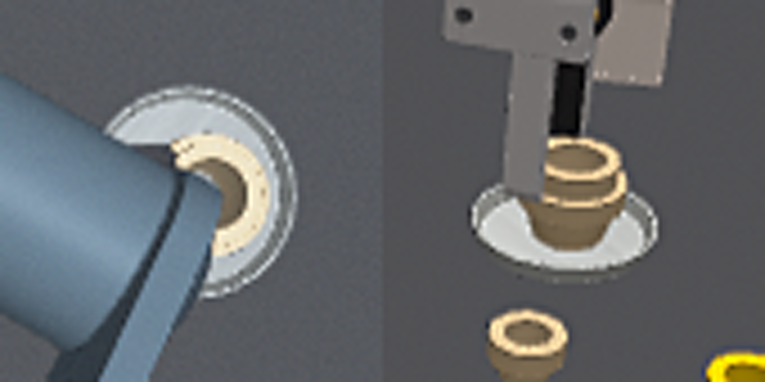

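The rim of the top cone reads z = 0.059 m, which is exactly the height for cone_l home in cone_xl. Next is cone_m.

{"name": "drive_tool", "arguments": {
  "increments": "0.07 0 0 0.035 0 0 0; 0.07 0 0 0.07 0 0 0; 0.07 0 0 0.1 0 0 0; 0.07 0 0 0.1185 0 0 0; 0.07 0 0 0.1185 0 0 0; 0.03 0 0 0.1185 0 0 0; 0.03 0 0 0.1185 0 0 0; 0.03 0 0 0.1185 0 0 0; 0.03 0 0 0.1185 0 0 0; 0.03 0 0 0.1185 0 0 0; 0.03 0 0 0.1185 0 0 0; 0.03 0 0 0.1185 0 0 0"
}}

```text
time: 16.53
eef_pos: [0.4732, -0.1334, 0.0205]
eef_rot: [1.0, 0.0, 0.001, 0.001]
contact_force: [-0.5, -0.5, 6.1]
width: 0.459
```

{"name": "drive_tool", "arguments": {
  "increments": "0.03 0 0 -0.03 0 0 0; 0.03 0 0 -0.06 0 0 0; 0.03 0 0 -0.09 0 0 0; 0.03 0 0 -0.12 0 0 0; 0.03 0 0 -0.12 0 0 0; 0.03 0 0 -0.12 0 0 0; 0.03 0 0 -0.12 0 0 0"
}}

```text
time: 17.12
eef_pos: [0.4714, -0.1323, 0.1383]
eef_rot: [1.0, 0.0, -0.0, -0.0]
contact_force: [1.2, 0.6, -0.3]
width: 0.457
```

```bash
python3 meas.py e1 | grep -vE "0\.13[56]|0\.64"
python3 - <<'E'
import cv2
b=cv2.imread('pics/e1side.png')[90:210,320:440]
cv2.imwrite('pics/e1.png',cv2.resize(b,None,fx=4.5,fy=4.5,interpolation=cv2.INTER_CUBIC))
E
```

```text
top [439. 226.] zt 0.0595 [ 0.4945 -0.2948] D 0.0515 mec 0.4933 -0.2910 D 0.0656
top [312. 176.] zt 0.0305 [0.6161 0.0168] D 0.0299 mec 0.6170 0.0174 D 0.0335
side [336. 213.] zt 0.0277 [0.4998 0.0094] D 0.0279 mec 0.4998 0.0093 D 0.0293
side [289. 202.] zt 0.0284 [0.6165 0.0163] D 0.0309 mec 0.6162 0.0164 D 0.0334
side [374. 146.] zt 0.1484 [ 0.4694 -0.1317] D 0.0439 mec 0.4693 -0.1318 D 0.0464
17.2167 [ 0.4708 -0.1321  0.1372]
```

View pics/e1.png

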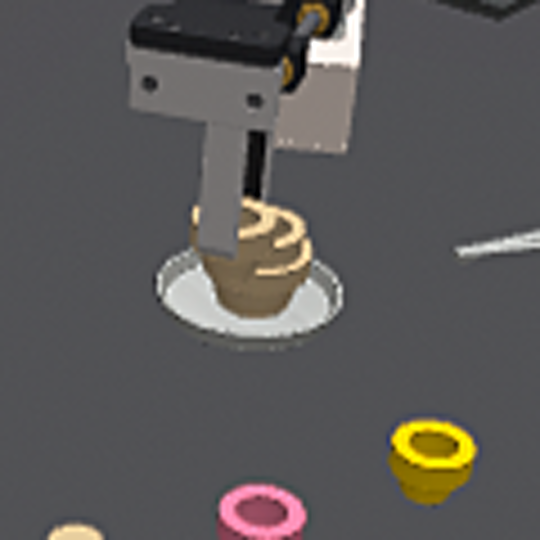

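cone_m is gripped, with its rim at z = 0.148 m. Next I move over the stack and stop above it to check alignment.

{"name": "drive_tool", "arguments": {
  "increments": "0.03 0.021 0.1605 0 0 0 0; 0.03 0.021 0.1605 0 0 0 0; 0.03 0.021 0.1605 0 0 0 0; 0.03 0.021 0.1605 0 0 0 0; 0.03 0.021 0.1605 0 0 0 0; 0.03 0.021 0.1605 0 0 0 0; 0.03 0.021 0.1605 0 0 0 0; 0.03 0.021 0.1605 0.025 0 0 0; 0.03 0.021 0.1605 0.05 0 0 0; 0.03 0.021 0.1605 0.057 0 0 0; 0.03 0.021 0.1605 0.057 0 0 0; 0.03 0.021 0.1605 0.057 0 0 0"
}}

```text
time: 18.22
eef_pos: [0.493, -0.2922, 0.0821]
eef_rot: [1.0, 0.001, -0.0, -0.0]
contact_force: [0.5, -0.0, 0.6]
width: 0.46
```

```bash
python3 look.py e2 330 80 430 160 side
```

```text
scale 6.25 {'time': 18.2667, 'eef_pos': [0.4936, -0.2929, 0.0831], 'contact_force': [0.0134, 0.5846, 0.1342], 'width': 0.4610590520481038}
```

View pics/e2.png

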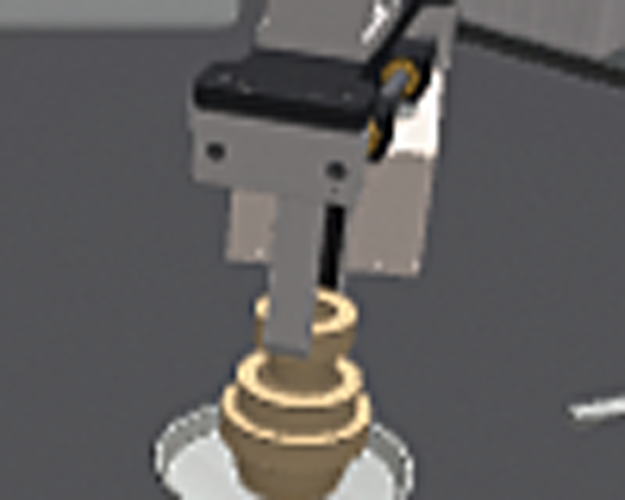

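cone_m's collar (x≈307) sits over cone_l's rim (x≈298), in line once perspective is allowed for. Next I lower and release.

{"name": "drive_tool", "arguments": {
  "increments": "0.03 0 0 0.008 0 0 0; 0.03 0 0 0.013 0 0 0; 0.03 0 0 0.0155 0 0 0; 0.03 0 0 0.0155 0 0 0; 0.03 0 0 0.0155 0 0 0"
}}

```text
time: 18.68
eef_pos: [0.4929, -0.2932, 0.0664]
eef_rot: [1.0, 0.0, -0.0, -0.0]
contact_force: [0.8, -0.8, -0.3]
width: 0.462
```

{"name": "drive_tool", "arguments": {
  "increments": "0.046 0 0 0 0 0 0; 0.05 0 0 0 0 0 0; 0.06 0 0 0 0 0 0; 0.06 0 0 0 0 0 0; 0.06 0 0 -0.03 0 0 0; 0.06 0 0 -0.06 0 0 0; 0.06 0 0 -0.09 0 0 0; 0.06 0 0 -0.09 0 0 0"
}}

```text
time: 19.35
eef_pos: [0.4961, -0.2959, 0.1637]
eef_rot: [1.0, 0.0, 0.005, 0.004]
contact_force: [0.8, -0.5, 1.1]
width: 0.635
```

{"name": "drive_tool", "arguments": {
  "increments": "0.06 0.1235 -0.31 0 0 0 0; 0.06 0.1235 -0.31 0 0 0 0; 0.06 0.1235 -0.31 0 0 0 0; 0.06 0.1235 -0.31 0 0 0 0; 0.06 0.1235 -0.31 0 0 0 0; 0.06 0.1235 -0.31 0 0 0 0; 0.06 0.1235 -0.31 0 0 0 0; 0.06 0.1235 -0.31 0 0 0 0; 0.06 0.1235 -0.31 0 0 0 0; 0.06 0.1235 -0.31 0 0 0 0; 0.06 0.1235 -0.31 0.03 0 0 0; 0.06 0.1235 -0.31 0.03 0 0 0"
}}

```text
time: 20.35
eef_pos: [0.613, 0.0162, 0.1216]
eef_rot: [1.0, -0.0, -0.004, -0.0]
contact_force: [-1.5, 0.1, -1.3]
width: 0.635
```

```bash
python3 meas.py f1 | grep -vE "0\.13[56]|0\.64"
python3 - <<'E'
import cv2,numpy as np
a=cv2.imread('pics/f1top.png')[185:270,390:475];b=cv2.imread('pics/f1side.png')[105:190,335:420]
cv2.imwrite('pics/f1.png',cv2.resize(np.hstack([a,b]),None,fx=4.5,fy=4.5,interpolation=cv2.INTER_CUBIC))
E
```

```text
top [435. 228.] zt 0.0749 [ 0.4916 -0.2848] D 0.0630 mec 0.4911 -0.2847 D 0.0674
side [336. 213.] zt 0.0275 [0.4999 0.0095] D 0.0285 mec 0.4993 0.0097 D 0.0300
side [289. 202.] zt 0.0285 [0.6171 0.017 ] D 0.0310 mec 0.6171 0.0165 D 0.0327
side [377. 145.] zt 0.0738 [ 0.4918 -0.2908] D 0.0433 mec 0.4917 -0.2906 D 0.0469
20.45 [0.6149 0.0158 0.1251]
```

View pics/f1.png

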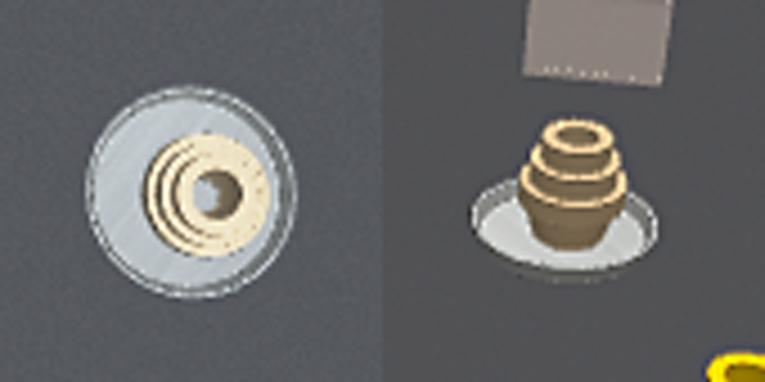

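The top rim reads z = 0.074–0.075 m (expected 0.075), so cone_m is home and the stack is upright. Last is cone_s.

{"name": "drive_tool", "arguments": {
  "increments": "0.06 0 0 0.035 0 0 0; 0.06 0 0 0.07 0 0 0; 0.06 0 0 0.1 0 0 0; 0.06 0 0 0.1125 0 0 0; 0.06 0 0 0.1125 0 0 0; 0.02 0 0 0.1125 0 0 0; 0.02 0 0 0.1125 0 0 0; 0.02 0 0 0.1125 0 0 0; 0.02 0 0 0.1125 0 0 0; 0.02 0 0 0.1125 0 0 0; 0.02 0 0 0.1125 0 0 0; 0.02 0 0 0.1125 0 0 0"
}}

```text
time: 21.45
eef_pos: [0.6176, 0.0167, 0.0156]
eef_rot: [1.0, 0.0, 0.001, 0.0]
contact_force: [-0.7, -0.2, 5.5]
width: 0.332
```

{"name": "drive_tool", "arguments": {
  "increments": "0.02 0 0 -0.03 0 0 0; 0.02 0 0 -0.06 0 0 0; 0.02 0 0 -0.09 0 0 0; 0.02 0 0 -0.12 0 0 0; 0.02 0 0 -0.14 0 0 0; 0.02 0 0 -0.14 0 0 0; 0.02 0 0 -0.14 0 0 0; 0.02 0 0 -0.14 0 0 0"
}}

```text
time: 22.12
eef_pos: [0.6154, 0.017, 0.1523]
eef_rot: [1.0, 0.0, -0.001, -0.0]
contact_force: [-0.1, -0.4, -0.1]
width: 0.331
```

```bash
python3 meas.py g1 | grep -vE "0\.13[56]|0\.64"
python3 - <<'E'
from h import *
for n in("top","side"):
    p,d=ctrl.camera(n);P=points(n,d);b=(cream(p)>0)&(P[:,:,1]<-.2)&(P[:,:,0]>.4)
    for z in(.043,.059,.075):
        k=b&(abs(P[:,:,2]-z)<.003);X=P[k][:,:2].astype(np.float32)
        print(n,z,len(X),circ(cv2.convexHull(X)[:,0].astype(float)),cv2.minEnclosingCircle(X))
E
```

```text
top [435. 228.] zt 0.0749 [ 0.4913 -0.2846] D 0.0635 mec 0.4919 -0.2850 D 0.0677
side [336. 213.] zt 0.0277 [0.5001 0.0101] D 0.0280 mec 0.4998 0.0097 D 0.0296
side [289. 154.] zt 0.1645 [0.6168 0.0184] D 0.0351 mec 0.6128 0.0167 D 0.0350
side [377. 145.] zt 0.0737 [ 0.4917 -0.2913] D 0.0448 mec 0.4925 -0.2908 D 0.0475
22.2167 [0.615  0.0171 0.1516]
top 0.043 106 (array([ 0.49240452, -0.2935459 ]), np.float64(0.03312982255359412)) ((0.49196648597717285, -0.2936924397945404), 0.034069981426000595)
top 0.059 105 (array([ 0.49205565, -0.29151959]), np.float64(0.027222037377423517)) ((0.4919193387031555, -0.2912030816078186), 0.027919059619307518)
top 0.075 120 (array([ 0.49198347, -0.29046193]), np.float64(0.021287782914800758)) ((0.4916459619998932, -0.29024243354797363), 0.022097650915384293)
side 0.043 349 (array([ 1.29323473, -0.96002502]), np.float64(1.0302905475363673)) ((1.2703778743743896, -1.0309346914291382), 1.1077297925949097)
side 0.059 315 (array([ 1.1985624 , -1.03901965]), np.float64(1.0485674313592164)) ((1.270940899848938, -1.0386168956756592), 1.1075541973114014)
side 0.075 322 (array([ 1.24494846, -1.04807334]), np.float64(1.0841872587481793)) ((1.2704812288284302, -1.057519555091858), 1.1156361103057861)
```

{"name": "drive_tool", "arguments": {
  "increments": "0.02 -0.1235 0.3075 0 0 0 0; 0.02 -0.1235 0.3075 0 0 0 0; 0.02 -0.1235 0.3075 0 0 0 0; 0.02 -0.1235 0.3075 0 0 0 0; 0.02 -0.1235 0.3075 0 0 0 0; 0.02 -0.1235 0.3075 0 0 0 0; 0.02 -0.1235 0.3075 0 0 0 0; 0.02 -0.1235 0.3075 0 0 0 0; 0.02 -0.1235 0.3075 0 0 0 0; 0.02 -0.1235 0.3075 0 0 0 0; 0.02 -0.1235 0.3075 0 0 0 0; 0.02 -0.1235 0.3075 0 0 0 0"
}}

```text
time: 23.32
eef_pos: [0.4933, -0.2892, 0.1534]
eef_rot: [1.0, 0.001, -0.0, -0.0]
contact_force: [0.5, 0.3, -0.5]
width: 0.331
```

{"name": "drive_tool", "arguments": {
  "increments": "0.02 0 0 0.025 0 0 0; 0.02 0 0 0.045 0 0 0; 0.02 0 0 0.055 0 0 0; 0.02 0 0 0.055 0 0 0; 0.02 0 0 0.055 0 0 0; 0.02 0 0 0.055 0 0 0"
}}

```text
time: 23.82
eef_pos: [0.4939, -0.2907, 0.1002]
eef_rot: [1.0, 0.001, 0.001, 0.001]
contact_force: [0.1, -0.0, 0.4]
width: 0.335
```

```bash
python3 look.py g2 330 70 430 150 side
```

```text
scale 6.25 {'time': 23.8667, 'eef_pos': [0.494, -0.291, 0.1004], 'contact_force': [0.6099, 1.0623, -0.7004], 'width': 0.3264489622035107}
```

View pics/g2.png

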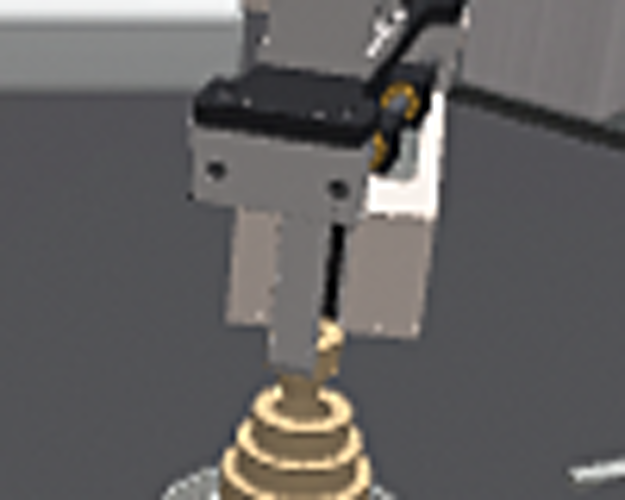

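cone_s is over the mouth of cone_m at crop pixel (303,405), off by about 1 mm. I'll shift x by −1 mm and lower.

{"name": "drive_tool", "arguments": {
  "increments": "0.02 -0.001 0 0.008 0 0 0; 0.02 -0.001 0 0.014 0 0 0; 0.02 -0.001 0 0.018 0 0 0; 0.02 -0.001 0 0.018 0 0 0; 0.02 -0.001 0 0.018 0 0 0; 0.02 -0.001 0 0.018 0 0 0"
}}

```text
time: 24.37
eef_pos: [0.492, -0.2908, 0.081]
eef_rot: [1.0, 0.0, 0.0, 0.0]
contact_force: [-0.3, -0.3, -0.2]
width: 0.33
```

{"name": "drive_tool", "arguments": {
  "increments": "0.02 0 0 0.0015 0 0 0; 0.02 0 0 0.0015 0 0 0; 0.034 0 0 0.0015 0 0 0; 0.038 0 0 0.0015 0 0 0; 0.05 0 0 0.0015 0 0 0; 0.05 0 0 0.0015 0 0 0; 0.05 0 0 -0.03 0 0 0; 0.05 0 0 -0.06 0 0 0; 0.05 0 0 -0.09 0 0 0; 0.05 0 0 -0.09 0 0 0"
}}

```text
time: 25.2
eef_pos: [0.4951, -0.2933, 0.1781]
eef_rot: [1.0, 0.0, 0.004, 0.004]
contact_force: [0.2, -0.1, 0.7]
width: 0.532
```

{"name": "drive_tool", "arguments": {
  "increments": "0.05 0.1 -0.3 -0.05 0 0 0; 0.05 0.1 -0.3 -0.05 0 0 0; 0.05 0.1 -0.3 -0.05 0 0 0; 0.05 0.1 -0.3 -0.05 0 0 0; 0.05 0.1 -0.3 -0.05 0 0 0; 0.05 0.1 -0.3 -0.05 0 0 0; 0.05 0.1 -0.3 -0.05 0 0 0; 0.05 0.1 -0.3 -0.05 0 0 0; 0.05 0.1 -0.3 -0.05 0 0 0; 0.05 0.1 -0.3 -0.05 0 0 0"
}}

```text
time: 26.03
eef_pos: [0.5919, 0.0106, 0.2206]
eef_rot: [1.0, 0.002, -0.0, 0.0]
contact_force: [0.3, -1.0, -0.0]
width: 0.531
```

```bash
python3 meas.py z1
python3 - <<'E'
from h import *
p,d=ctrl.camera("top");P=points("top",d);b=(cream(p)>0)&(P[:,:,1]<-.2)&(P[:,:,0]>.4)
for z in(.043,.059,.075,.091):
    k=b&(abs(P[:,:,2]-z)<.003);X=P[k][:,:2].astype(np.float32);print(z,len(X),cv2.minEnclosingCircle(X) if len(X) else "")
a=cv2.imread('pics/z1top.png')[185:270,390:475];c=cv2.imread('pics/z1side.png')[95:180,335:420]
cv2.imwrite('pics/z1.png',cv2.resize(np.hstack([a,c]),None,fx=4.5,fy=4.5,interpolation=cv2.INTER_CUBIC))
E
```

```text
top [435. 228.] zt 0.0902 [ 0.4911 -0.281 ] D 0.0622 mec 0.4905 -0.2809 D 0.0665
top [262. 164.] zt 0.0348 [0.643  0.1436] D 0.0265 mec 0.6432 0.1418 D 0.0364
side [254. 230.] zt 0.0305 [0.6431 0.1353] D 0.0398 mec 0.6430 0.1354 D 0.0415
side [336. 213.] zt 0.0276 [0.5004 0.0093] D 0.0292 mec 0.5005 0.0093 D 0.0307
side [377. 144.] zt 0.0869 [ 0.4914 -0.2885] D 0.0317 mec 0.4918 -0.2883 D 0.0351
26.1333 [0.5914 0.0087 0.2202]
0.043 109 ((0.4920606315135956, -0.2937174439430237), 0.03401516377925873)
0.059 88 ((0.49259042739868164, -0.29157280921936035), 0.028450343757867813)
0.075 85 ((0.4920126795768738, -0.2898309826850891), 0.02243844047188759)
0.091 80 ((0.49178001284599304, -0.2891124188899994), 0.015972044318914413)
```

View pics/z1.png

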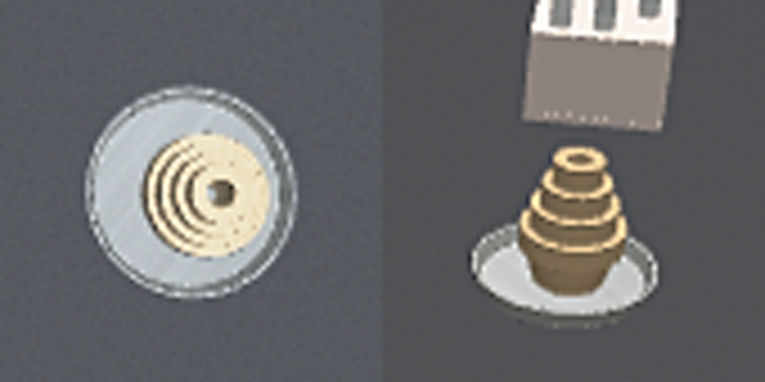

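View pics/z1side.png

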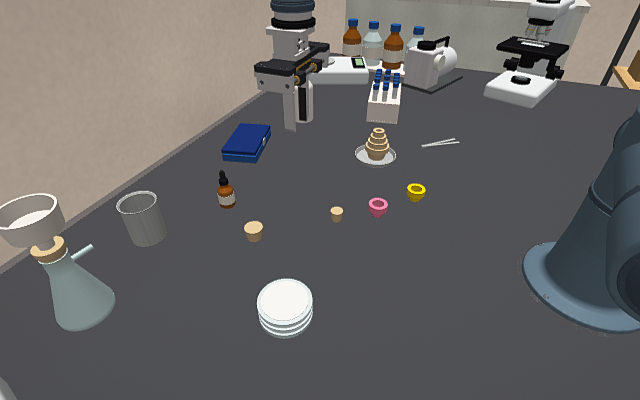

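The stack looks complete, with rings at 43, 59, 75 and 91 mm and the bystanders unmoved. Handing in.

```bash
python3 -c "
from station import ctrl
print(ctrl.job_done())"
```

```text
the job is handed in; nothing more can be done
None
```

The four cones are nested upright in the steel dish, largest to smallest, and the job is handed in at about 26 s. There was one repair: cone_xl first landed about 5 mm off centre, so I re-gripped it and moved it to about 2 mm from the dish centre.

**Nesting:** the top camera found the four rims at 43, 59, 75 and 91 mm, which are the heights for every cone fully home. The top rim's own reading was 90 mm.

**Disagreement:** the side camera read the top rim at 87 mm. I put that down to few rim pixels and did not check it further.

**Alignment:** the upper cones sit up to about 4.5 mm towards +y of cone_xl in total. Each step is about 2 mm or less, close to the 1.5 mm play of each fit.

**Bystanders:** in the last side picture the stoppers, petri dishes, bottle and the pink and yellow rings are where they started. I re-measured only the stoppers. The arm ended well clear of everything.

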